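Close up the tea-utensil chest

ROBOT

A 6-joint arm with a two-finger parallel gripper is mounted at the origin on the work surface. World frame = base frame: x ahead of the robot, y to its left, z up, the work surface at z = 0. Lengths are in m, angles in degrees, forces in N, time in s.
With the tool pointing down it reaches from about 0.4 to 0.825 m from the base axis. Payload 7 kg.
Tool frame: the origin (TCP) lies at the very end of the fingers, on their centre line; the grasp point (between the pads) lies 19 mm behind it (r.hold_point_z is the distance from the TCP to the grasp point, in m); x points along the fingers, y is the direction in which the jaws open and shut, and the axes are right-handed (so a half turn about x gives the same grasp; the last joint's range is limited). The gripper opens to 88 mm and grips with 3 to 60 N. Pads are 19 mm wide; open, the fingers measure 130 mm over their backs; the gripper's body (78 mm by 193 mm) begins 47 mm behind the grasp point.
Start: joints at [85.491, 20.546, 0.682, 0, -70.136, -16.507], TCP at [0.242, 0.63, 0.227] pointing down, gripper open.
Joint ranges: [-176.03, 176.03], [-82.01, 121.73], [-58.28, 71.71], [-173.87, 95.51], [-174.79, -0.11], [-173.66, 173.66]. Speed limits (degrees/s): [136.94, 136.94, 172.46, 180, 180, 180].

INTERFACE

Orientations are given as [roll, pitch, yaw] about the fixed x, y, z axes, in that order (R = Rz(yaw) Ry(pitch) Rx(roll)).
In Python, from plant import r gives the robot as it stands. The module is installed in compiled form; this text tells all that it offers.
- The arm moves only by the shell command python3 -m creep 'ROWS' [FORCE]. ROWS is JSON, a list of rows, each a list of 7 numbers: the turn, a rotation vector about the tool's x, y, z in rad, then the shift along the tool's x, y, z in cm, then the opening in per cent of the stroke, from 0 (shut) to 100 (fully open). In form: [[rx, ry, rz, x, y, z, fingers], ...]. A call has 1 to 8 rows; each row shifts and turns the commanded pose from where the row before left it, along the tool's axes as they then stand; what a row does not reach is not made up. A row lasts 1/10 s, in which the tool goes at most 50 mm and 8.59 degrees, less where a joint would pass 70% of its speed; a pose out of reach is approached as far as the arm can. A call is refused whole if a number of a shift passes 5 or a number of a turn 0.15, either way. A call with a gripper value outside its range is refused whole. The fingers move at their own pace and stop on an object; FORCE is the grip in N (left out, the last holds). Time passes only in rows, so rows that do not move let the fingers close. It gives the time, the measured TCP pose, the force and the opening at its end, in the units of the state.
- r.get_state(): the state, without advancing time (a new reading comes with each control period).
- r.capture(name): name is "scene" or "top"; returns (picture, depth): 480x640x3 uint8, blue, green, red; 480x640 float32, m along the optical axis (not along the pixel's ray), 0 where there is no reading.
- r.camera_info(name): a dict with "fovy" (degrees; the focal length in pixels is half the picture's height over the tangent of half this angle, whatever the lens; pixels are square), "cx", "cy" (the principal point, pixels), "dist_coeffs" ([k1, k2, p1, p2, k3] as OpenCV has them; the pictures are not rectified), "camera_from_world" (4x4, takes a point from world to camera coordinates). Camera axes: x right, y down, z forward; pixel columns grow to the right and rows downward; lengths in m; the calibration is good to about 2 mm. A picture is of the moment at which its call begins. camera_info takes no time and is no camera call.
- r.close_job(): hands the job in, once; it reports no verdict.
Trained networks look in the newest picture that a camera, given by its name, has taken for a name from the list of things; names that differ only in an ending like _2 or _b are one class to them, and where a whole thing is asked for, a point or a joint stands for the part that bears it (a point fixed in the world has none). Each returns a list of dicts, best first, with "score" (0 to 1); they miss things now and then, are a little off and sometimes report something else, mostly with a low value. They report only what shows in the picture. A call takes as long as a camera call. They do not tell look-alikes from the thing itself.
- r.look_for(query, camera): "rect" ([left, top, right, bottom] in pixels, round what is visible of it).
- r.masks_of(query, camera): "pixels" (480x640 bool, what is visible of it) and "rect" ([left, top, right, bottom] in pixels, round what is visible of it).
The state is a dict: "time_s": time; "joints": joint angles; "qd": joint speeds; "joint_torque": joint torques, N m; "tcp_pos": TCP position; "eef_rot": TCP orientation; "contact_force": force on the tool from outside, world axes, zero at the start; "moment": the same for the moment, N m; "gripper_width": finger opening in m.
Only numpy, scipy, OpenCV 4.12 (cv2) and the standard library are available. Lean on these libraries where they do the work, as an engineer would, in place of code of your own. Each camera call takes 0.05 s, during which the arm holds its last target. There are 200 camera calls.

TASK

The tea lesson is over: close up the wooden utensil chest by pushing with the fingertips. Push both drawers fully home and push the lid down until it lies shut, gently, with no slamming, so that the caddy and the tin in the drawers stay standing. Do not pick anything up, and leave everything else on the table where it is.

Things in the scene. Friction and masses are not known exactly. Their poses are not given: they have to be found in the camera images.
- chest: Low wooden chest with brass corners, 200 deep (x) x 360 wide (y) x 124 high without its lid (134 with it shut); it does not slide. Origin: centre of its underside on the table; x points from its drawer front (x = -100 mm) to its hinge side (x = +100 mm), y to the left drawer, z up. On top a shallow tray under the lid; below it two drawers side by side, openings from z = 16 to 94 mm.
- drawer_left (a joint): How far the left (+y) drawer stands out of the chest towards the chest's -x, in m: 0 = fully home, front panel flush with the chest's front. It runs freely with 2 to 3 N of friction and stays where it is left; 0.05 to 0.085 at the start.
- drawer_left_front (a point): Outer face of the left drawer's front panel, at mid-width (chest y = +87 mm), top edge, 92 mm above the table; moves with the drawer. The flat panel is 162 wide, from 17 to 92 mm above the table, and looks to the chest's -x. A round brass knob, 22 in diameter, stands 26 out from it at mid-width, axis 60 mm above the table; it may be pushed on. Drawer walls behind: up to 79 mm.
- drawer_right (a joint): The same for the right (-y) drawer.
- drawer_right_front (a point): The same point on the right drawer's front panel (chest y = -87 mm); same sizes and knob.
- lid (a joint): Opening angle of the chest's lid in rad: 0 = lying shut on the chest, pi/2 = upright. 0.6 to 0.9 at the start. The hinge is stiff: the lid stays at any angle, and about 1 to 3 N on the outer face at its free edge closes it.
- lid_hinge (a point): Middle of the lid's hinge line, on the chest's far top edge: 100 mm behind the chest's origin in +x, 124 mm above the table; the line runs along the chest's y.
- lid_edge (a point): Middle of the lid's free front edge, on its outer (upper) face. The lid is a flat wooden board 200 from hinge to free edge, 360 wide, 10 thick, its underside on the hinge line; shut, its outer face is 134 mm above the table and the free edge lies flush above the chest's drawer front. Open, the outer face looks up and away from the drawers.
- caddy: Black lacquer tea caddy, 56 in diameter, 56 high, with a gold band, loose, standing upright in one of the two drawers, below the panel's top edge. Origin: centre of its underside.
- tin: Metal tea tin, 56 in diameter, 52 high, loose, standing upright in the other drawer. Origin: centre of its underside.
- tray: Round black lacquer tray with red rim, 305 in diameter, 24 high, to the robot's right; carries the bowl and the whisk; leave alone. Origin: centre of its underside.
- bowl: White tea bowl on the tray, 120 in diameter, 75 high; leave alone. Origin: centre of its underside.
- whisk: Bamboo tea whisk standing upright in a small blue dish on the tray, 56 in diameter, 108 high; leave alone. Origin: centre of its underside.
- waste_bowl: Brass waste-water bowl, 142 in diameter, 80 high, to the robot's left; leave alone. Origin: centre of its underside.
- board_corner (a point): Brazier: cream ceramic electric brazier 316 in diameter with a black iron kettle in it, about 375 high in all, on a black board 360 x 360, far left; standing firmly; leave alone. This point: the board's corner nearest the robot and the chest, on its top, 14 mm above the table; the brazier's axis stands 180 mm further out in +x and in +y.
Mind the look-alikes: they are no part of the job. What is shaped like the tin but blue or orange is not meant.

How it is judged (in metres and radians):
At the end, for the whole second after the job is handed in: Both drawers within 4 mm of fully home, the lid within 0.03 rad of lying shut, caddy and tin standing upright (within 0.2 rad) and still on their drawer floors inside the chest, tray, bowl, whisk and waste bowl within 25 mm of where they were (value of joint each of drawer_left, drawer_right below 0.004 m and value of joint lid below 0.03 rad and angle between each of caddy, tin's own z axis and vertical below 0.2 rad and z of each of caddy, tin in the frame of chest below 0.035 m and x of each of caddy, tin in the frame of chest above -0.085 m and linear speed of each of caddy, tin below 0.02 m/s and distance of each of tray, bowl, whisk, waste_bowl from where it was at the start of the episode below 0.025 m); the robot touches nothing.
It fails at once if the caddy or the tin is tipped or taken up (angle between any of caddy, tin's own z axis and vertical above 0.4 rad or z of any of caddy, tin in the frame of chest above 0.04 m).
It fails at once if the lid is slammed: faster than 1.5 rad/s in the last 0.15 rad (value of joint lid below 0.15 rad and velocity of joint lid below -1.5 rad/s).
It fails at once if a drawer is slammed: faster than 0.4 m/s in the last 20 mm ((value of joint drawer_left below 0.02 m and velocity of joint drawer_left below -0.4 m/s) or (value of joint drawer_right below 0.02 m and velocity of joint drawer_right below -0.4 m/s)).
It fails at once if the chest is pushed with another part of the arm than the fingers (over 15 N) (contact force between the arm and chest above 15 N).
It fails at once if a bystander is moved by more than 25 mm, lifted or tipped (distance of any of tray, bowl, whisk, waste_bowl from where it was at the start of the episode above 0.025 m or angle between any of whisk, bowl, waste_bowl's own z axis and vertical above 0.4 rad).
It also fails if it takes over 61 s, if anything falls off the work surface, if the arm or the gripper's body presses on something with over 40 N, if the wrist force passes 120 N, or if a joint passes its speed limit or range.

## Working session

There is one attempt and no reset: what is moved stays moved. The work goes in short steps, Python scripts to look and compute and a shell command to move; the robot and the scene stay as the last step left them, time stands still between calls to the robot, and variables do not carry over. Pictures are saved under pics/ and viewed, about 8 in all and at most 12, crops included, and the job is handed in when it is done.

```bash
mkdir -p pics
cat > h.py <<'E'
import numpy as np, cv2
from plant import r
def cap(n):
    im,d=r.capture(n); i=r.camera_info(n); f=240/np.tan(np.radians(i["fovy"]/2))
    K=np.array([[f,0,i["cx"]],[0,f,i["cy"]],[0,0,1]]); T=np.array(i["camera_from_world"]); return im,d,K,np.array(i["dist_coeffs"],float),T
def world(d,K,D,T):
    v,u=np.mgrid[0:480,0:640]
    p=cv2.undistortPoints(np.stack([u.ravel(),v.ravel()],1).astype(float)[:,None],K,D)[:,0].reshape(480,640,2)
    P=np.dstack([p*d[...,None],d]); R=T[:3,:3]
    W=(P-T[:3,3])@R; W[d<=0]=np.nan; return W
E
python3 - <<'E'
from h import *
a=[]
for n in("scene","top"):
    im,d,K,D,T=cap(n); W=world(d,K,D,T); np.save(n,W); cv2.imwrite(f"pics/{n}0.png",im)
    print(n,-T[:3,:3].T@T[:3,3])
    for q in["chest","drawer_left_front","drawer_right_front","lid_edge","tray","waste_bowl","caddy","tin"]:
        for m in r.masks_of(q,n)[:2]:
            w=W[m["pixels"]]; print(q,round(m["score"],2),np.round(m["rect"]),np.round(np.nanmedian(w,0),3),np.round(np.nanpercentile(w,[2,98],axis=0),3).tolist())
s=r.get_state();print(s)
E
```

```text
scene [0.67973887 0.42554732 1.6698775 ]
chest 0.78 [253. 196. 368. 342.] [0.668 0.034 0.137] [[0.508, -0.158, 0.019], [0.785, 0.194, 0.285]]
chest 0.33 [335. 259. 372. 317.] [0.528 0.09  0.027] [[0.484, 0.013, 0.014], [0.57, 0.169, 0.096]]
drawer_left_front 0.91 [330. 260. 369. 319.] [0.528 0.09  0.026] [[0.494, 0.013, 0.015], [0.567, 0.169, 0.096]]
drawer_right_front 0.63 [316. 212. 347. 264.] [ 0.552 -0.091  0.04 ] [[0.515, -0.159, 0.015], [0.586, -0.003, 0.097]]
drawer_right_front 0.26 [250. 197. 320. 336.] [0.72  0.028 0.219] [[0.657, -0.154, 0.136], [0.79, 0.191, 0.286]]
lid_edge 0.8 [250. 194. 322. 335.] [0.72  0.027 0.219] [[0.656, -0.156, 0.132], [0.793, 0.191, 0.286]]
lid_edge 0.68 [324. 242. 332. 256.] [ 0.578 -0.058  0.074] [[0.563, -0.083, 0.02], [0.588, -0.035, 0.125]]
tray 0.94 [280.  82. 364. 158.] [ 0.523 -0.545  0.007] [[0.363, -0.704, -0.003], [0.644, -0.416, 0.026]]
tray 0.38 [332. 261. 370. 317.] [0.528 0.088 0.026] [[0.484, 0.011, 0.004], [0.57, 0.169, 0.097]]
waste_bowl 0.71 [396. 354. 448. 404.] [0.359 0.402 0.007] [[0.304, 0.338, -0.003], [0.434, 0.464, 0.082
[... 1569 characters left out ...]
.508, -0.251, 0.023], [0.558, -0.2, 0.059]]
{'time_s': 0.9, 'joints': array([ 8.54918166e+01,  2.05435156e+01,  6.80704241e-01, -6.66558264e-04,
       -7.01363737e+01, -1.65068815e+01]), 'qd': array([-0.07029219,  0.07318792,  0.00790706,  0.0465673 , -0.04480524,
       -0.00706284]), 'joint_torque': array([ 9.01001822e-04, -5.82350957e+01,  2.93299967e+01,  7.00279087e+00,
        1.25416234e-02, -9.48750284e-06]), 'tcp_pos': array([0.24206841, 0.63005959, 0.22658173]), 'eef_rot': array([-35.92338433,  89.99897183, 123.06132428]), 'contact_force': array([-0.19112495, -0.39191312,  0.56361801]), 'moment': array([-0.00353266,  0.02576471,  0.03590947]), 'gripper_width': 0.08764218245314742}
```

Run:
```python
from h import *
a=cv2.imread("pics/scene0.png");b=cv2.imread("pics/top0.png")
a=cv2.resize(a[80:420,180:520],(400,400));b=cv2.resize(b[120:360,80:400],(400,300))
c=np.zeros((400,800,3),np.uint8);c[:,:400]=a;c[:300,400:]=b;cv2.imwrite("pics/v1.png",cv2.resize(c,(800,400)))
# fits, from both cameras
for n in("scene","top"):
    W=np.load(n+".npy").reshape(-1,3);W=W[~np.isnan(W).any(1)]
    box=(W[:,0]>.45)&(W[:,0]<.85)&(abs(W[:,1]-.015)<.2);P=W[box]
    # lid plane: z>.145
    L=P[P[:,2]>.15]
    for _ in range(3):
        c=np.median(L,0) if _==0 else L.mean(0);u,s,vt=np.linalg.svd(L-c,full_matrices=0);nn=vt[2]*np.sign(vt[2][2]);L=L[abs((L-c)@nn)<.006]
    print(n,"lid n",nn,"c",c,"tilt",np.arccos(nn[2]),"yaw",np.degrees(np.arctan2(nn[1],nn[0])),"n",len(L))
    a=np.arctan2(nn[1],nn[0]);ex=np.array([np.cos(a),np.sin(a)]);ey=np.array([-ex[1],ex[0]])
    print(" lid chestdir y range",np.percentile(L[:,:2]@ey,[0,1,99,100]),"x",np.percentile(L[:,:2]@ex,[0,1,99,100]),"z",np.percentile(L[:,2],[0,1,99,100]))
    # panel top edges
    Q=P[(P[:,2]>.084)&(P[:,2]<.1)&(P[:,0]<.6)]
    for nm,S in(("L",Q[Q[:,1]>.01]),("R",Q[Q[:,1]<0])):
        print(nm,len(S),"x",np.percentile(S[:,:2]@ex,[0,5,50,95]),"y",np.percentile(S[:,:2]@ey,[2,98]),"meanxy",S.mean(0))
        k=np.polyfit(S[:,1],S[:,0],1);print("  slope yaw",np.degrees(-np.arctan(k[0])))
```

```text
scene lid n [0.77481896 0.0575516  0.62955809] c [0.71577105 0.0226539  0.22470754] tilt 0.889812021837189 yaw 4.247985223212111 n 4630
 lid chestdir y range [-0.2197138  -0.21323901  0.14037896  0.14325349] x [0.65847153 0.66164631 0.77427019 0.77909469] z [0.15000119 0.15166043 0.28809014 0.29229524]
L 309 x [0.50415131 0.50558846 0.51465584 0.60466804] y [-0.0257265   0.13005703] meanxy [0.53599722 0.09707766 0.09318094]
  slope yaw -6.0396906610816465
R 204 x [0.52428118 0.52560472 0.53188936 0.57229062] y [-0.20060233 -0.04382418] meanxy [ 0.54253797 -0.07989219  0.09151221]
  slope yaw 0.3049841870961979
top lid n [0.77149161 0.05650331 0.63372554] c [0.71039522 0.01474537 0.22973065] tilt 0.8844364450623423 yaw 4.188809373933658 n 4460
 lid chestdir y range [-0.21721607 -0.21354907  0.13872745  0.14317559] x [0.65524359 0.65836733 0.77204905 0.77606176] z [0.15000298 0.1523773  0.28875982 0.29338976]
L 446 x [0.50167647 0.5026048  0.51040995 0.60385257] y [-0.02472274  0.13014912] meanxy [0.52577615 0.09473545 0.09347813]
  slope yaw -7.41203787383732
R 369 x [0.52150621 0.52258924 0.52904467 0.58102181] y [-0.20452432 -0.04634588] meanxy [ 0.5414176  -0.0836962   0.09259109]
  slope yaw 1.7374892814717462
```

View pics/v1.png

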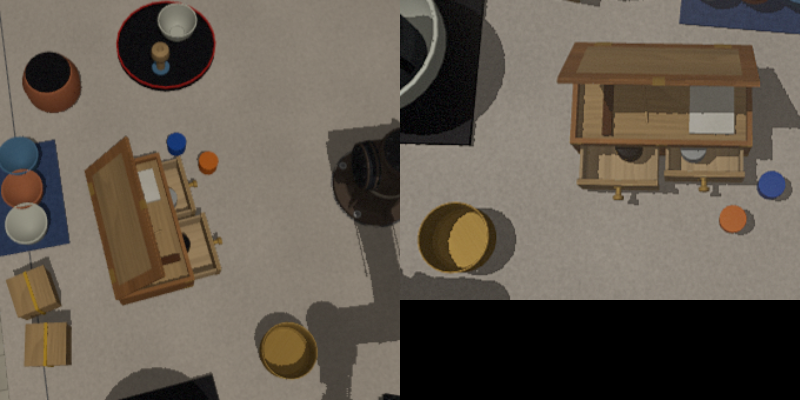

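The pictures show the chest yawed about 4°, with both drawers out and the lid open at about 0.89 rad. In the right half, the knobs are at about (618,195) and (704,187). The look-alike cans, orange (733,219) and blue (771,185), stand in front of the right drawer. I'll straddle each knob with the open fingers and push the panel near its top edge.

```bash
cat >> h.py <<'E'
from scipy.spatial.transform import Rotation as Ro
A=np.radians(4.2);EX=np.array([np.cos(A),np.sin(A),0]);EY=np.array([-np.sin(A),np.cos(A),0])
def st():
    s=r.get_state();R=Ro.from_euler("xyz",s["eef_rot"],degrees=True);return s,R
def plan(x,y,z):
    s,R=st();p=s["tcp_pos"];print("rot-frame now",np.round([p@EX,p@EY,p[2]],4),"F",np.round(s["contact_force"],1),"t",s["time_s"])
    M=R.as_matrix();c=[np.column_stack([[0,0,-1],k*EY,np.cross([0,0,-1],k*EY)]) for k in(1,-1)]
    for m in c: print("rotvec",np.round(Ro.from_matrix(M.T@m).as_rotvec(),3),"shift cm after turn",np.round(m.T@(x*EX+y*EY+[0,0,z]-p)*100,2))
E
python3 -c "
from h import *
plan(.465,.05,.2)"
```

```text
rot-frame now [0.2876 0.6106 0.2266] F [-0.2 -0.4  0.6] t 0.9
rotvec [ 2.702  0.    -0.   ] shift cm after turn [  2.66 -56.06  17.74]
rotvec [-0.44  0.    0.  ] shift cm after turn [  2.66  56.06 -17.74]
```

```bash
python3 -m creep '[[-0.147,0,0,0,0,0,100],[-0.147,0,0,0,0,0,100],[-0.146,0,0,0,0,0,100],[0,0,0,0,2,-0.6,100],[0,0,0,0,4,-1.3,100],[0,0,0,0,4.5,-1.4,100],[0,0,0,0,4.5,-1.4,100],[0,0,0,0,4.5,-1.4,100]]'
python3 -m creep '[[0,0,0,0,4.5,-1.4,100],[0,0,0,0,4.5,-1.4,100],[0,0,0,0,4.5,-1.4,100],[0,0,0,0,4.5,-1.4,100],[0,0,0,0,4.5,-1.4,100],[0,0,0,0,4.5,-1.4,100],[0,0,0,0,4,-1.3,100],[0,0,0,0,2.5,-0.9,100]]'
python3 -c "
from h import *
plan(.465,.05,.075)"
```

```text
time_s: 1.7
tcp_pos: [0.3175, 0.4384, 0.2266]
eef_rot: [-136.9, 90.0, 47.3]
contact_force: [1.9, -0.1, -0.1]
gripper_width: 0.0878
time_s: 2.5
tcp_pos: [0.4478, 0.1113, 0.227]
eef_rot: [-154.2, 90.0, 30.0]
contact_force: [-0.0, 0.3, -0.2]
gripper_width: 0.0878
rot-frame now [0.4547 0.0782 0.227 ] F [-0.   0.3 -0.2] t 2.5
rotvec [3.14e+00 1.00e-03 1.00e-03] shift cm after turn [15.2  -2.82  1.03]
rotvec [-0.001 -0.001  0.   ] shift cm after turn [15.2   2.82 -1.03]
```

```bash
python3 -m creep '[[0,0,0,0,2.8,-0.5,100],[0,0,0,4,0,0,100],[0,0,0,4,0,0,100],[0,0,0,4,0,0,100],[0,0,0,2.2,0,0,100],[0,0,0,1,0,0,100],[0,0,0,0,0,0,100]]'
python3 - <<'E'
from h import *
plan(.494,.05,.075)
im,*_=cap("top");cv2.imwrite("pics/v2.png",cv2.resize(im[130:330,160:400],(720,600)))
E
```

```text
time_s: 3.2
tcp_pos: [0.454, 0.0858, 0.0738]
eef_rot: [32.2, 89.9, -143.6]
contact_force: [-0.1, -0.2, 0.6]
gripper_width: 0.0876
rot-frame now [0.4591 0.0524 0.0738] F [-0.1 -0.2  0.6] t 3.2
rotvec [ 3.142e+00 -2.000e-03 -3.000e-03] shift cm after turn [-0.12 -0.24  3.49]
rotvec [-0.     0.002 -0.001] shift cm after turn [-0.12  0.24 -3.49]
```

View pics/v2.png

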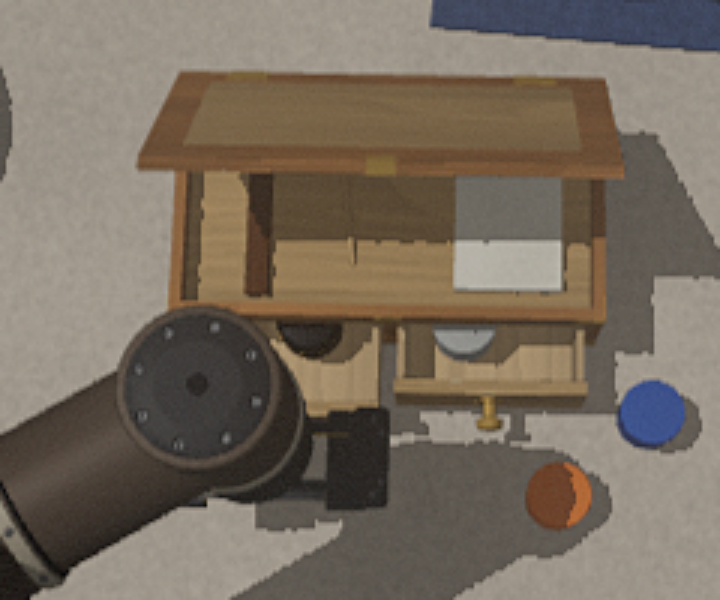

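Picture 2: the gripper stands in front of the left drawer with the knob between its fingers. The right drawer and the cans (orange (558,495), blue (650,412)) are clear. I'll start the push.

```bash
python3 -m creep '[[0,0,0,0,0.2,-1,100],[0,0,0,0,0,-1,100],[0,0,0,0,0,-0.7,100],[0,0,0,0,0,-0.6,100],[0,0,0,0,0,-0.6,100],[0,0,0,0,0,-0.7,100],[0,0,0,0,0,-0.8,100],[0,0,0,0,0,-0.8,100]]'
python3 -m creep '[[0,0,0,0,0,-0.9,100],[0,0,0,0,0,-0.9,100],[0,0,0,0,0,-0.8,100],[0,0,0,0,0,-0.6,100],[0,0,0,0,0,-0.4,100]]'
python3 -c "
from h import *
plan(.567,.05,.075)"
```

```text
time_s: 4.05
tcp_pos: [0.5168, 0.0886, 0.0745]
eef_rot: [31.0, 90.0, -144.8]
contact_force: [-2.9, -0.1, 2.6]
gripper_width: 0.0879
time_s: 4.55
tcp_pos: [0.5529, 0.0913, 0.0744]
eef_rot: [43.2, 90.0, -132.6]
contact_force: [-1.4, -0.8, 1.1]
gripper_width: 0.0873
rot-frame now [0.5581 0.0506 0.0744] F [-1.4 -0.8  1.1] t 4.55
rotvec [ 3.141 -0.    -0.   ] shift cm after turn [-0.06 -0.06  0.89]
rotvec [-0.  0. -0.] shift cm after turn [-0.06  0.06 -0.89]
```

```bash
python3 -m creep '[[0,0,0,0,0,-0.3,100],[0,0,0,0,0,-0.3,100],[0,0,0,0,0,-0.2,100],[0,0,0,0,0,0,100]]'
python3 -m creep '[[0,0,0,0,0,-0.2,100],[0,0,0,0,0,0,100]]'
python3 -m creep '[[0,0,0,0,0,-0.2,100],[0,0,0,0,0,0,100]]'
```

```text
time_s: 4.95
tcp_pos: [0.5605, 0.092, 0.0745]
eef_rot: [-173.1, 90.0, 11.1]
contact_force: [-0.5, -0.3, -0.9]
gripper_width: 0.0875
time_s: 5.15
tcp_pos: [0.5624, 0.0921, 0.0745]
eef_rot: [-149.1, 90.0, 35.1]
contact_force: [-1.0, 0.3, -1.0]
gripper_width: 0.0873
time_s: 5.35
tcp_pos: [0.5645, 0.0923, 0.0745]
eef_rot: [-162.9, 90.0, 21.3]
contact_force: [-1.1, -0.2, -2.0]
gripper_width: 0.0876
```

```bash
for i in 1 2; do python3 -m creep '[[0,0,0,0,0,-0.15,100],[0,0,0,0,0,0,100]]'; done
python3 - <<'E'
from h import *
plan(.567,.05,.075)
im,*_=cap("top");cv2.imwrite("pics/v3.png",cv2.resize(im[130:330,160:400],(720,600)))
E
```

```text
time_s: 5.55
tcp_pos: [0.5655, 0.0924, 0.0745]
eef_rot: [1.2, 90.0, -174.6]
contact_force: [-3.5, 0.4, 0.7]
gripper_width: 0.0876
time_s: 5.75
tcp_pos: [0.5654, 0.0923, 0.0745]
eef_rot: [2.7, 89.8, -173.1]
contact_force: [-11.2, 2.2, 6.2]
gripper_width: 0.0874
rot-frame now [0.5707 0.0506 0.0745] F [-11.2   2.2   6.2] t 5.75
rotvec [ 3.141 -0.    -0.005] shift cm after turn [-0.05 -0.06 -0.37]
rotvec [-0.     0.003 -0.   ] shift cm after turn [-0.05  0.06  0.37]
```

View pics/v3.png

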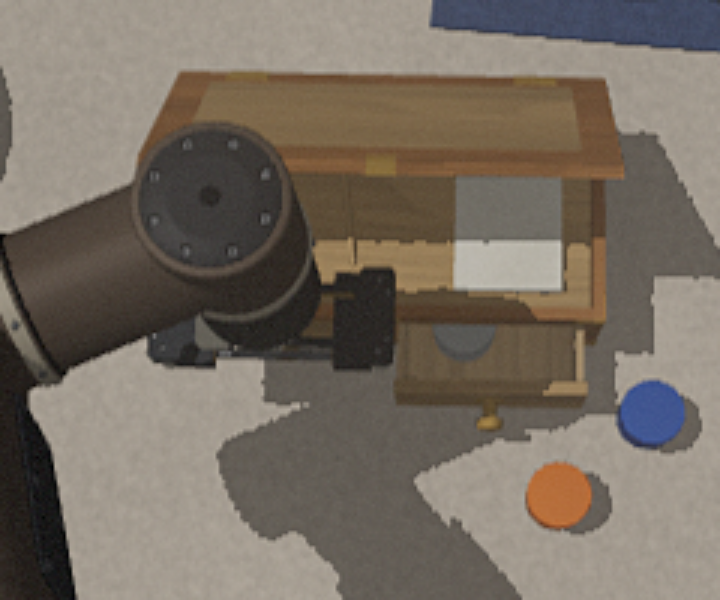

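Picture 3: the fingers are against the left panel, which is flush with the front (about y=365). The force rose to 11 N with no further travel, so it is home. Next is the right drawer.

```bash
python3 -m creep '[[0,0,0,0,0,1,100],[0,0,0,-0.5,0,3,100],[0,0,0,-0.5,0,4,100],[0,0,0,0,0,2,100],[0,0,0,0,4,0,100],[0,0,0,0,4.5,0,100],[0,0,0,0,4.5,0,100],[0,0,0,0,4.5,0,100]]'
python3 -c "
from h import *
plan(.472,-.124,.075)"
```

```text
time_s: 6.6
tcp_pos: [0.4812, -0.0907, 0.0853]
eef_rot: [179.5, 89.8, 3.8]
contact_force: [2.1, 0.9, 0.6]
gripper_width: 0.0875
rot-frame now [ 0.4733 -0.1257  0.0853] F [2.1 0.9 0.6] t 6.6
rotvec [-3.14   0.    -0.005] shift cm after turn [ 1.03  0.17 -0.13]
rotvec [ 0.001 -0.003 -0.   ] shift cm after turn [ 1.03 -0.17  0.13]
```

```bash
python3 -m creep '[[0,0,0,1,-0.15,-1,100],[0,0,0,0,0,-1,100],[0,0,0,0,0,-1,100],[0,0,0,0,0,-0.7,100],[0,0,0,0,0,-0.6,100],[0,0,0,0,0,-0.6,100],[0,0,0,0,0,-0.7,100],[0,0,0,0,0,-0.8,100]]'
python3 -m creep '[[0,0,0,0,0,-0.8,100],[0,0,0,0,0,-0.7,100],[0,0,0,0,0,-0.5,100],[0,0,0,0,0,-0.4,100],[0,0,0,0,0,-0.2,100],[0,0,0,0,0,0,100]]'
python3 -c "
from h import *
plan(.571,-.124,.075)"
```

```text
time_s: 7.4
tcp_pos: [0.544, -0.0828, 0.0744]
eef_rot: [-19.4, 90.0, 164.9]
contact_force: [-2.7, 2.3, -0.1]
gripper_width: 0.0877
time_s: 8.0
tcp_pos: [0.5706, -0.0815, 0.0746]
eef_rot: [166.1, 90.0, -9.7]
contact_force: [0.2, 0.4, 0.5]
gripper_width: 0.0877
rot-frame now [ 0.5631 -0.123   0.0746] F [0.2 0.4 0.5] t 8.0
rotvec [ 3.141e+00 -0.000e+00  1.000e-03] shift cm after turn [-0.04 -0.1   0.79]
rotvec [-0.    -0.001 -0.   ] shift cm after turn [-0.04  0.1  -0.79]
```

```bash
python3 -m creep '[[0,0,0,0,0,-0.3,100],[0,0,0,0,0,-0.2,100],[0,0,0,0,0,-0.1,100],[0,0,0,0,0,0,100]]'
for i in 1 2; do python3 -m creep '[[0,0,0,0,0,-0.15,100],[0,0,0,0,0,0,100]]';done
python3 -c "
from h import *
plan(.571,-.124,.075)"
```

```text
time_s: 8.4
tcp_pos: [0.5763, -0.081, 0.0747]
eef_rot: [163.3, 90.0, -12.5]
contact_force: [-0.3, -0.4, -0.9]
gripper_width: 0.0877
time_s: 8.6
tcp_pos: [0.5777, -0.0809, 0.0746]
eef_rot: [146.4, 90.0, -29.4]
contact_force: [-1.3, -1.5, 0.2]
gripper_width: 0.0875
time_s: 8.8
tcp_pos: [0.5782, -0.0809, 0.0746]
eef_rot: [5.2, 89.9, -170.6]
contact_force: [-5.0, -1.3, 2.2]
gripper_width: 0.0872
rot-frame now [ 0.5707 -0.123   0.0746] F [-5.  -1.3  2.2] t 8.8
rotvec [-3.142e+00  0.000e+00  2.000e-03] shift cm after turn [-0.04 -0.1   0.03]
rotvec [ 0.     0.002 -0.   ] shift cm after turn [-0.04  0.1  -0.03]
```

The right drawer stops at the same x (0.5707). I'll press a little more, then retreat, go up, move over the lid and close the fingers.

```bash
python3 -m creep '[[0,0,0,0,0,-0.15,100],[0,0,0,0,0,0,100]]'
python3 -m creep '[[0,0,0,0,0,1,100],[0,0,0,-1,0,4,100],[0,0,0,-4,0,3,100],[0,0,0,-4.5,0,0,50],[0,0,0,-4.5,0,0,0],[0,0,0,-4.5,0,0,0],[0,0,0,-4.5,-2,0,0],[0,0,0,-4.5,-3,0,0]]'
python3 - <<'E'
from h import *
plan(.70,-.037,.345)
im,*_=cap("top");cv2.imwrite("pics/v4.png",cv2.resize(im[130:330,160:400],(720,600)))
E
```

```text
time_s: 9.0
tcp_pos: [0.5781, -0.0809, 0.0745]
eef_rot: [1.3, 89.8, -174.5]
contact_force: [-9.9, 0.7, 8.3]
gripper_width: 0.0878
time_s: 9.8
tcp_pos: [0.4972, -0.0389, 0.3489]
eef_rot: [-170.7, 89.8, 13.4]
contact_force: [1.2, 0.6, 0.4]
gripper_width: 0.0532
rot-frame now [ 0.493  -0.0752  0.3489] F [1.2 0.6 0.4] t 9.8
rotvec [3.14e+00 1.00e-03 5.00e-03] shift cm after turn [ 0.39  3.82 20.7 ]
rotvec [-0.002 -0.003  0.001] shift cm after turn [  0.39  -3.82 -20.7 ]
```

View pics/v4.png

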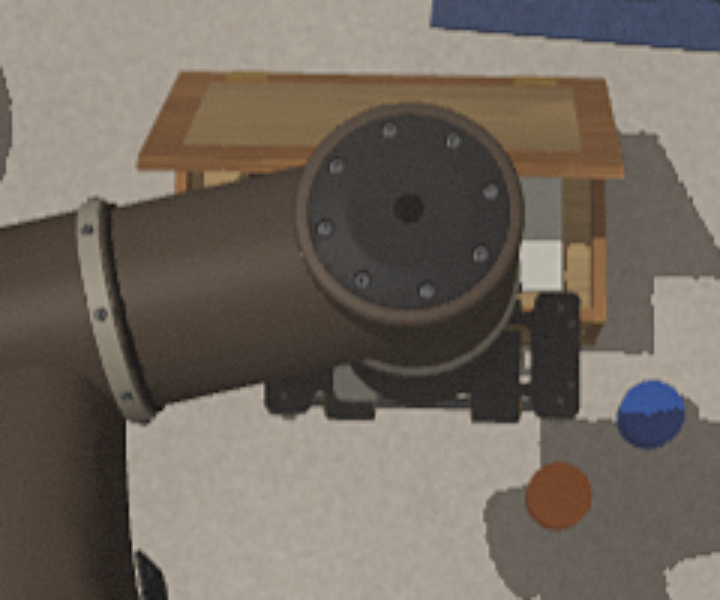

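Picture 4: both drawers are in, as far as they can be seen past the hand. The lid's edge at about y=165 is unchanged and the cans haven't moved. I'll move above the lid.

```bash
python3 -m creep '[[0,0,0,0,-1.5,-3,0],[0,0,0,0,-1.5,-4.5,0],[0,0,0,0,-0.8,-4.5,0],[0,0,0,0,0,-4.5,0],[0,0,0,0,0,-3.2,0],[0,0,0,0,0,-1,0],[0,0,0,3,0,0,0],[0,0,0,4,0,0,0]]'
python3 -c "
from h import *
plan(.70,-.037,.25)"
```

```text
time_s: 10.65
tcp_pos: [0.7023, 0.0145, 0.2774]
eef_rot: [-172.8, 89.7, 11.4]
contact_force: [-0.1, 0.9, -0.9]
gripper_width: 0.0006
rot-frame now [ 0.7015 -0.037   0.2774] F [-0.1  0.9 -0.9] t 10.65
rotvec [3.141e+00 1.000e-03 8.000e-03] shift cm after turn [ 2.74  0.   -0.15]
rotvec [-0.    -0.005  0.001] shift cm after turn [ 2.74 -0.    0.15]
```

```bash
python3 -m creep '[[0,0,0,1.5,0,0,0],[0,0,0,1,0,0,0],[0,0,0,0.8,0,0.4,0],[0,0,0,0.7,0,0.7,0],[0,0,0,0.7,0,0.7,0],[0,0,0,0.8,0,0.7,0],[0,0,0,0.8,0,0.6,0]]'
python3 -m creep '[[0,0,0,0.8,0,0.6,0],[0,0,0,0.9,0,0.5,0],[0,0,0,0.9,0,0.4,0],[0,0,0,0.9,0,0.4,0]]'
python3 -c "
from h import *
plan(.64,-.037,.15)"
```

```text
time_s: 11.35
tcp_pos: [0.6691, 0.0119, 0.2132]
eef_rot: [-163.1, 90.0, 21.1]
contact_force: [-0.4, -0.2, 2.6]
gripper_width: 0.0001
time_s: 11.75
tcp_pos: [0.6504, 0.0105, 0.1772]
eef_rot: [0.0, 90.0, -175.8]
contact_force: [-0.7, 0.4, 1.0]
gripper_width: 0.0007
rot-frame now [ 0.6494 -0.0371  0.1772] F [-0.7  0.4  1. ] t 11.75
rotvec [ 3.141e+00 -0.000e+00 -1.000e-03] shift cm after turn [ 2.72  0.01 -0.94]
rotvec [-0.     0.001 -0.   ] shift cm after turn [ 2.72 -0.01  0.94]
```

```bash
python3 -m creep '[[0,0,0,0.8,0,0.2,0],[0,0,0,0.7,0,0.2,0],[0,0,0,0.6,0,0.1,0],[0,0,0,0.5,0,0,0],[0,0,0,0.5,0,0,0],[0,0,0,0.4,0,0,0],[0,0,0,0.3,0,0,0],[0,0,0,0,0,0,0]]'
for i in 1 2 3; do python3 -m creep '[[0,0,0,0.2,0,0,0],[0,0,0,0,0,0,0]]'; done
```

```text
time_s: 12.55
tcp_pos: [0.646, 0.0102, 0.1396]
eef_rot: [-8.1, 90.0, 176.1]
contact_force: [0.6, 0.3, 0.1]
gripper_width: 0.0004
time_s: 12.75
tcp_pos: [0.6463, 0.0103, 0.1381]
eef_rot: [-171.2, 90.0, 13.0]
contact_force: [0.6, -0.2, -0.3]
gripper_width: 0.0004
time_s: 12.95
tcp_pos: [0.6461, 0.0102, 0.1361]
eef_rot: [-173.5, 90.0, 10.7]
contact_force: [-1.1, -0.1, 0.3]
gripper_width: 0.0005
time_s: 13.15
tcp_pos: [0.6461, 0.0102, 0.1344]
eef_rot: [168.3, 90.0, -7.5]
contact_force: [-1.1, -0.7, 2.8]
gripper_width: 0.0005
```

```bash
for i in 1 2; do python3 -m creep '[[0,0,0,0.2,0,0,0],[0,0,0,0,0,0,0]]'; done
```

```text
time_s: 13.35
tcp_pos: [0.6461, 0.0102, 0.1342]
eef_rot: [164.2, 89.9, -11.5]
contact_force: [-5.6, 0.4, 14.5]
gripper_width: 0.0004
time_s: 13.55
tcp_pos: [0.6462, 0.0102, 0.1341]
eef_rot: [166.6, 89.9, -9.2]
contact_force: [-11.6, 1.9, 25.8]
gripper_width: 0.0006
```

The lid is down: TCP z is 0.134 and the force rises against a firm stop. I'll lift off and swing aside to check.

```bash
python3 -m creep '[[0,0,0,-2,0,0,0],[0,0,0,-4.5,0,0,0],[0,0,0,-4.5,0,0,0],[0,0,0,-4,0,0,0],[0,0,0,0,-4,2,0],[0,0,0,0,-4.5,2,0],[0,0,0,0,-4.5,2,0],[0,0,0,0,-4.5,2,0]]'
python3 -m creep '[[0,0,0,0,-4.5,2,0],[0,0,0,0,-4.5,2,0],[0,0,0,0,-4.5,2,0],[0,0,0,0,-4.5,2,0],[0,0,0,0,-4.5,2,0],[0,0,0,0,-4.5,0,0],[0,0,0,0,-2,0,0],[0,0,0,0,0,0,0]]'
python3 - <<'E'
from h import *
ims=[]
for n in("scene","top"):
    im,d,K,D,T=cap(n);ims.append(im);W=world(d,K,D,T)
    for q in("tray","waste_bowl","bowl","whisk"):
        m=r.masks_of(q,n)
        if m: print(n,q,round(m[0]["score"],2),m[0]["rect"],np.round(np.nanmedian(W[m[0]["pixels"]],0),3))
    P=W.reshape(-1,3);P=P[~np.isnan(P).any(1)];X,Y,Z=P@EX,P@EY+.037,P[:,2]
    L=P[(X>.59)&(X<.76)&(abs(Y)<.16)&(Z>.11)&(Z<.16)]
    g=np.linalg.lstsq(np.c_[L@EX-.676,L@EY,np.ones(len(L))],L[:,2],rcond=None)[0];print(n,"lid slope x,y,z",g,"n",len(L))
    for k,y in(("L",.087),("R",-.087)):
        F=(abs(Y-y)<.075)&(X<.62)&(X>.45)
        print(k,"panel x (off knob)",np.percentile(X[F&(abs(Y-y)>.02)&(Z>.06)&(Z<.09)],[2,10,50,90]) if (F&(abs(Y-y)>.02)&(Z>.06)&(Z<.09)).any() else None,"lid/rim min x",np.percentile(X[F&(Z>.125)],[1,5]))
a=cv2.resize(ims[0][80:420,180:520],(400,400));b=cv2.resize(ims[1][130:330,160:400],(400,333))
c=np.zeros((400,800,3),np.uint8);c[:,:400]=a;c[:333,400:]=b;cv2.imwrite("pics/v5.png",c)
E
```

```text
time_s: 14.35
tcp_pos: [0.5523, 0.1801, 0.2801]
eef_rot: [-121.1, 90.0, 63.0]
contact_force: [1.8, 0.6, 0.3]
gripper_width: 0.0003
time_s: 15.15
tcp_pos: [0.4318, 0.4631, 0.2787]
eef_rot: [53.4, 89.9, -122.3]
contact_force: [0.3, -0.4, -0.3]
gripper_width: 0.0006
scene tray 0.76 [281.1, 81.4, 362.8, 158.7] [ 0.523 -0.546  0.006]
scene waste_bowl 0.69 [397.7, 352.5, 450.0, 396.9] [0.36  0.39  0.015]
scene bowl 0.85 [310.5, 79.6, 349.6, 113.0] [ 0.457 -0.624  0.048]
scene whisk 0.62 [310.8, 113.4, 323.9, 140.9] [ 0.534 -0.485  0.101]
scene lid slope x,y,z [0.00308589 0.00081186 0.13480545] n 5566
L panel x (off knob) None lid/rim min x [0.58319153 0.58467534]
R panel x (off knob) [0.46018247 0.46018247 0.46018247 0.46018247] lid/rim min x [0.58336504 0.58484408]
top waste_bowl 0.89 [90.0, 281.5, 161.4, 339.9] [0.367 0.416 0.009]
top bowl 0.76 [503.3, 286.3, 553.0, 331.7] [ 0.462 -0.619  0.041]
top whisk 0.64 [466.1, 265.4, 495.8, 290.0] [ 0.526 -0.487  0.105]
top lid slope x,y,z [ 2.85297197e-04 -1.19791116e-04  1.35253235e-01] n 8501
L panel x (off knob) [0.57956636 0.5799919  0.58086071 0.58141476] lid/rim min x [0.58037985 0.58139288]
R panel x (off knob) [0.57993047 0.5801255  0.58083525 0.58188158] lid/rim min x [0.58035378 0.58134862]
```

View pics/v5.png

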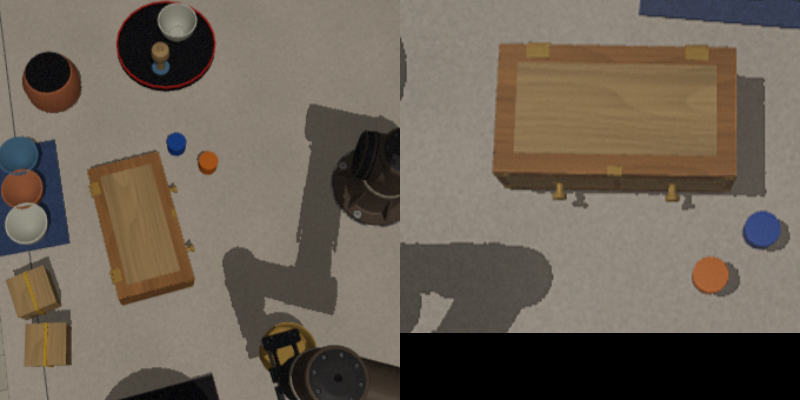

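Picture 5: the lid lies flat (slope under 0.004 rad), both panels line up with the chest front (knobs at (559,191) and (672,192)), and everything else is where it was.

```bash
python3 -c "
from plant import r
print(r.close_job())"
```

```text
the job is handed in; nothing more can be done
None
```

The chest is closed and the job is handed in, at about 15.5 s of the 61 s allowed; no verdict is reported.

**Drawers:** I pushed each one home with the open fingers straddling its knob. Both stopped at the same point, with the force rising to about 10–11 N. In the last top-camera depth image, both panels sit at x ≈ 0.580 along the chest's axis, level with the lid's front edge.

**Lid:** I pressed it down slowly with closed fingertips until it met a firm stop at z = 0.134 m. The last check puts it flat within about 0.003 rad.

**Other objects:**
- **Bystanders:** The waste bowl's median position in the top view and the tray's in the scene view matched the start to about 1 mm. The scene view gave the waste bowl 12 mm off, but the arm was partly hiding it. I took no starting numbers for the bowl and whisk; in the pictures they and the blue and orange cans look unmoved.
- **Caddy and tin:** They are hidden inside the closed drawers, so I couldn't check that they are standing. The pushes were slow (at most about 0.1 m/s), and the forces showed nothing unusual.

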